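# Slide the top tile off its stack and home on the jar stand

## Task

Slide the top tile of the stack off sideways, without lifting it or shifting the two tiles under it, until it lies wholly on the low wooden stand beside the stack. Then push it sideways until it meets the stand's metal ledge and press it there gently for a moment, and then slide it forward along that ledge until you feel it meet the bumper bar, and press it there gently for a moment too. Leave it there, flat and square against the ledge, let go, and leave everything else on the flap where it is.

Things in the scene. Friction and masses are not known exactly. Their poses are not given: they have to be found in the camera images.
- stand: Fixed wooden plate, top 22.5 mm above the flap (1.5 mm below the top tile's underside). Origin: on the flap under the plate. x: level, from the stack towards the bumper (slide direction); y: level, away from the ledge, to the robot's side, which is free; z up. The plate spans x -75 to 125, y -75 to 75 mm. The stack stands 5 to 20 mm beyond its -x end.
- ledge: Aluminium ledge fixed on the stand along its -y edge: 170 mm long (stand x -63 to 107 mm), 8 mm wide, 9 mm high above the plate. Its inner face is at stand y = -67 mm, so a tile against it has its centre at stand y = -12 mm. Origin: centre of its underside. Rigid; not to be pressed with more than 20 N.
- stop: Wooden block fixed at the stand's +x end, face at stand x = 105 mm, centre at y = -5 mm. Origin: centre of its underside. In front it carries a rigid dark bumper bar, 70 mm wide, 14 mm high, set by hand and not measured: its face is somewhere from stand x = 59 to 93 mm (seated tile's centre x = 4 to 38 mm). Find it by feel; not to be pressed with more than 20 N.
- tile_top_c (a point): Centre (half-way up) of the top tile: white ceramic, 110 x 110 x 12 mm, 0.25 to 0.4 kg, loose on two like it, top 36 mm above the flap. x along the slide, y and x parallel to its edges within a few degrees, z up. Sliding takes 1 to 4 N. Too wide to grasp: push its edge (tip a few mm above its underside) with at most 20 N. At first its edge is 11 to 24 mm clear of the ledge's line.
- tile_mid_c (a point): Centre of the middle tile (same make), 18 mm above the flap. To be left where it is.
- tile_low_c (a point): Centre of the bottom tile (same make), 6 mm above the flap. To be left where it is.
- dish: Shallow stainless dish, 100 mm across, 25 mm tall. Origin: centre of its underside. Bystander, to be left where it is.
- tin: Closed metal tin, 76 mm across, 55 mm tall. Origin: centre of its underside. Bystander, to be left where it is.
- scoop: Small white plastic measuring scoop, cup 48 mm across and 32 mm tall with a flat handle to its -x side, 115 mm long in all. Origin: centre of the cup's underside. Bystander, to be left where it is.
- jar: Frosted glass jar with wooden cap, 84 mm across, 110 mm tall. Origin: centre of its underside. Bystander, to be left where it is.
- bowl: Blue silicone collapsible bowl, 132 mm across, 42 mm tall. Origin: centre of its underside. Bystander, to be left where it is.
- mug: Blue stoneware mug, 80 mm across, 90 mm tall. Origin: centre of its underside. Bystander, to be left where it is.
- pot: Empty terracotta flower pot, 92 mm across, 75 mm tall. Origin: centre of its underside. Bystander, to be left where it is.
Mind the look-alikes: they are no part of the job. What is shaped like the part that bears tile_top_c but pink or yellow is not meant.

How it is judged:
By the outcome, as a careful person would: the job done as asked, in the order asked, and still so for the second after the job is handed in, with the robot touching nothing.
It also fails if it takes over 67 s, if anything falls off the work surface, if the arm or the gripper's body presses on something with over 40 N, if the wrist force passes 120 N, or if a joint passes its speed limit or range.

## Robot

A 6-joint arm with a two-finger parallel gripper is mounted at the origin on the work surface. World frame = base frame: x ahead of the robot, y to its left, z up, the work surface at z = 0. Lengths are in m, angles in degrees, forces in N, time in s.
With the tool pointing down it reaches from about 0.4 to 0.825 m from the base axis. Payload 7 kg.
Tool frame: the origin (TCP) lies at the very end of the fingers, on their centre line; the grasp point (between the pads) lies 19 mm behind it; z points along the fingers, y is the line along which they close (so a half turn about z gives the same grasp; the last joint's range is limited). The gripper opens to 88 mm and grips with 3 to 60 N. Pads are 19 mm wide; open, the fingers measure 130 mm over their backs; the gripper's body (78 mm by 193 mm) begins 47 mm behind the grasp point.
Start: joints at [89.731, 20.546, 0.682, 0, -70.136, -16.507], TCP at [0.195, 0.646, 0.227] pointing down, gripper open.
Joint ranges: [-176.03, 176.03], [-82.01, 121.73], [-58.28, 71.71], [-173.87, 95.51], [-174.79, -0.11], [-173.66, 173.66]. Speed limits (degrees/s): [136.94, 136.94, 172.46, 180, 180, 180].

## Interface

Orientations are given as [roll, pitch, yaw] about the fixed x, y, z axes, in that order (R = Rz(yaw) Ry(pitch) Rx(roll)).
In Python, from plant import ctrl, viewer gives the robot as it stands.
- The arm moves only by the tool servo_tool, never from a script. Its argument "rows" is a list of rows, each a list of 6 numbers: the shift along the world's x, y, z in mm, then the turn, a rotation vector about the world's x, y, z in degrees. A call has 1 to 5 rows; each row shifts and turns the commanded pose from where the row before left it; what a row does not reach is not made up. A row lasts 1/12 s, in which the tool goes at most 41.7 mm and 7.16 degrees, less where a joint would pass 70% of its speed; a pose out of reach is approached as far as the arm can. A call is refused whole if a number of a shift passes 41.7 or a number of a turn 7.16, either way. A call with a gripper value outside its range is refused whole. "fingers" is the finger opening in mm, from 0 to 87.6, set as the call begins (left out, the last holds). The fingers move at their own pace and stop on an object; the grip force is fixed at half the most. Time passes only in rows, so rows that do not move let the fingers close. It gives the time, the measured TCP pose, the force and the opening at its end, in the units of the state.
- ctrl.get_obs(): the state, without advancing time (a new reading comes with each control period).
- viewer.snapshot(name): name is "side" or "top" or "wrist"; returns (picture, depth): 480x640x3 uint8, red, green, blue; 480x640 float32, m along the optical axis (not along the pixel's ray), 0 where there is no reading.
- viewer.calibration(name): a dict with "fx", "fy", "cx", "cy" (pixels), "origin" and "rotation" of the camera in the world. Camera axes: x right, y up, looking along -z (the intrinsics and any distortion apply to the point x, -y, -z); pixel columns grow to the right and rows downward; lengths in m; the calibration is good to about 2 mm. A picture is of the moment at which its call begins: read the wrist's pose just before it. calibration takes no time and is no camera call; for the wrist camera it gives the pose at the moment of the call.
- ctrl.close_job(): hands the job in, once; it reports no verdict.
The state is a dict: "clock": time; "joint_pos": joint angles; "qvel": joint speeds; "tau": joint torques, N m; "tool_pos": TCP position; "orientation": TCP orientation; "force": force on the tool from outside, world axes, zero at the start; "moment": the same for the moment, N m; "opening": finger opening in m.
Only numpy, scipy, OpenCV 4.12 (cv2) and the standard library are available. Lean on these libraries where they do the work, as an engineer would, in place of code of your own. Each camera call takes 0.05 s, during which the arm holds its last target. There are 200 camera calls.

## Working session

There is one attempt and no reset: what is moved stays moved. The work goes in short steps, Python scripts to look and compute and a tool call to move; the robot and the scene stay as the last step left them, time stands still between calls to the robot, and variables do not carry over. Pictures are saved under pics/ and viewed, on a budget of 10 in all, crops included, one or two more only if the job needs it, and the job is handed in when it is done.

Besides the shell and the picture viewer there is one more tool, called after "Emit:" as name(argument=value, ...), one argument or row to a line, values as JSON. servo_tool: Moves the arm, as the interface text tells. Its arguments: {"type":"object","properties":{"rows":{"type":"array","items":{"type":"array","items":{"type":"number"}}},"fingers":{"type":"number"}},"required":["rows"]}

```bash
mkdir -p pics; cat > h.py <<'E'
import numpy as np,cv2,sys
sys.path.insert(0,'.')
from plant import ctrl,viewer
def snap(n,f):
    c=viewer.calibration(n); p,d=viewer.snapshot(n)
    cv2.imwrite(f'pics/{f}.png',p[:,:,::-1]); np.savez(f'pics/{f}.npz',d=d,p=p,**{k:np.array(v) for k,v in c.items()})
    return c,p,d
def load(f): return np.load(f'pics/{f}.npz')
def w(c,u,v,d=None,z=None):
    k=np.array([(u-c['cx'])/c['fx'],-(v-c['cy'])/c['fy'],-1.]); R=np.array(c['rotation']);o=np.array(c['origin'])
    r=R@k
    s=d if z is None else (z-o[2])/r[2]
    return o+r*s
def px(c,P):
    q=np.array(c['rotation']).T@(np.array(P)-c['origin']); return c['cx']+c['fx']*q[0]/-q[2], c['cy']-c['fy']*q[1]/-q[2]
E
python3 - <<'E'
from h import *
for n in('top','side'):
    c,p,d=snap(n,n); print(c)
print(ctrl.get_obs())
E
```

```text
{'fx': 457.95302125590234, 'fy': 457.95302125590234, 'cx': 319.2432417771314, 'cy': 241.44065441191628, 'origin': array([0.46375357, 0.05667919, 1.26087952]), 'rotation': array([  3.02124126,  -0.24459769, -89.67645372])}
{'fx': 485.48357265483776, 'fy': 485.48357265483776, 'cx': 319.61267217145985, 'cy': 236.31940072693854, 'origin': array([-0.20275513, -0.68542085,  0.71059962]), 'rotation': array([ 57.35292356,  -0.7047566 , -45.4053279 ])}
{'clock': 0.1, 'joint_pos': array([ 8.97297965e+01,  2.05875309e+01,  6.39918878e-01, -1.72786646e-02,
       -7.01358832e+01, -1.65089011e+01]), 'qvel': array([-1.73890014e-05, -8.41070919e-02,  1.01358374e-01,  9.26817842e-02,
       -7.26391107e-02,  8.31093344e-02]), 'tau': array([-1.64549092e-03, -5.84161985e+01,  2.93752527e+01,  7.01555774e+00,
        1.01978835e-02, -5.43457281e-05]), 'tool_pos': array([0.19474071, 0.64584984, 0.22572237]), 'orientation': array([ 1.79915331e+02, -8.15411209e-03, -1.67849815e+01]), 'force': array([0.14406243, 0.3066174 , 0.22670263]), 'moment': array([ 0.03555293, -0.01541576, -0.0127542 ]), 'opening': 0.08776311182945284}
```

View pics/top.png

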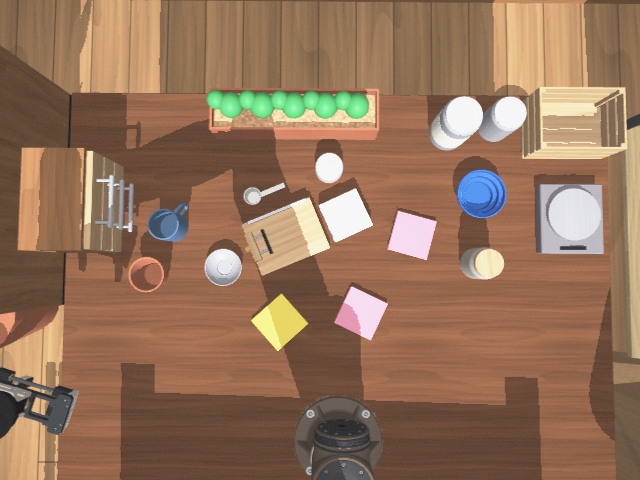

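View pics/side.png

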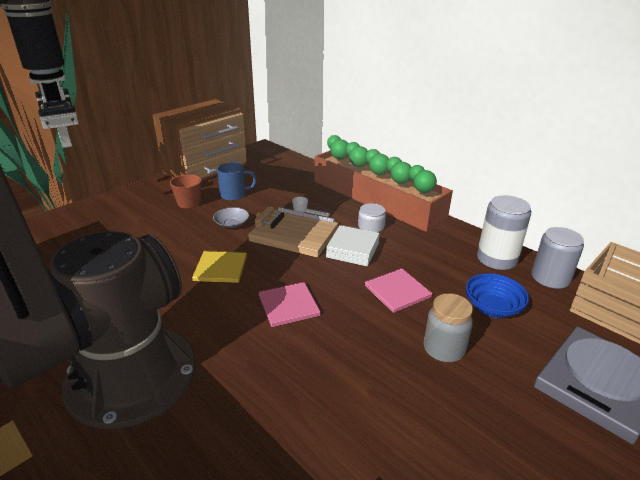

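```bash
cat >> h.py <<'E'
from scipy.spatial.transform import Rotation as Ro
_w,_px=w,px
def fix(c):
    c={k:np.array(c[k]) for k in('fx','fy','cx','cy','origin','rotation')}
    if c['rotation'].shape==(3,): c['rotation']=Ro.from_euler('xyz',c['rotation'],degrees=True).as_matrix()
    return c
def w(c,*a,**k): return _w(fix(c),*a,**k)
def px(c,P): return _px(fix(c),P)
E
python3 - <<'E'
from h import *
c=load('top')
p=c['p'][145:295,220:400,::-1]
cv2.imwrite('pics/topcrop.png',cv2.resize(p,(720,600),interpolation=cv2.INTER_CUBIC))
d=c['d']
for u,v in((345,214),(285,235),(330,165),(222,265),(380,340)):
    print(u,v,w(c,u,v,d[v,u]).round(4))
E
```

```text
345 214 [ 0.6025 -0.0169  0.038 ]
285 235 [0.546  0.1446 0.0233]
330 165 [0.7313 0.0244 0.0549]
222 265 [0.464  0.3179 0.0025]
380 340 [ 0.2633 -0.1146  0.0075]
```

View pics/topcrop.png

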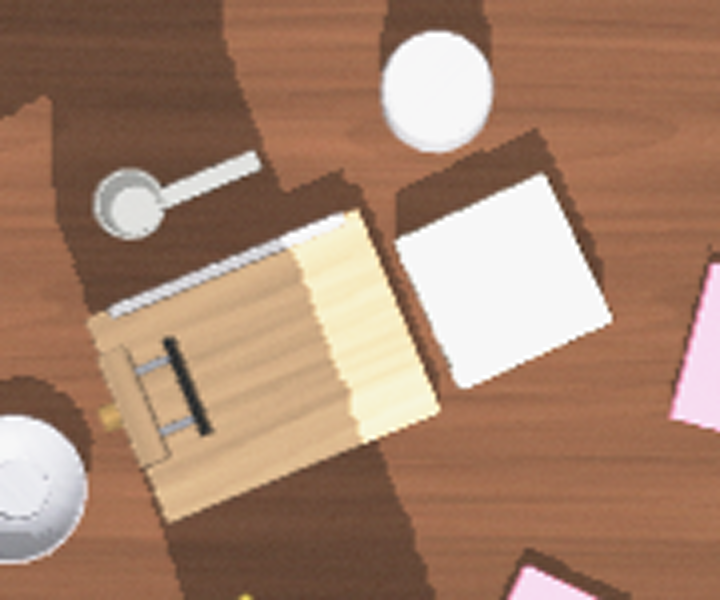

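```bash
python3 - <<'E'
from h import *
c=load('top')
f=lambda u,v,z:w(c,220+(u+.5)/4-.5,145+(v+.5)/4-.5,z=z)[:2]
T=np.array([f(*q,.036) for q in((397,241),(545,172),(612,320),(463,388))])
S=np.array([f(*q,.0225) for q in((355,209),(440,408),(168,522),(90,318))])
L=np.array([f(*q,.0315) for q in((108,308),(340,213),(112,318),(345,220))])
b=np.array([f(*q,.0365) for q in((163,340),(205,436),(172,336),(213,432))])
n=np.linalg.norm
print('T',T.round(4),[n(T[i]-T[i-1]).round(4) for i in range(4)],T.mean(0))
print('S',S.round(4),[n(S[i]-S[i-1]).round(4) for i in range(4)])
ex=(S[2]-S[1]+S[3]-S[0]);ex/=n(ex);ey=np.array([-ex[1],ex[0]])
# tile
a=(T[0]-T[1]+T[3]-T[2]);print('ang stand',np.degrees(np.arctan2(ex[1],ex[0])),'tile',np.degrees(np.arctan2(a[1],a[0])))
ey_=S[1]-S[0]+S[2]-S[3];print('ang ey-90',np.degrees(np.arctan2(ey_[1],ey_[0]))-90)
print('ledge ang',[np.degrees(np.arctan2(*(L[i]-L[i+1])[::-1])) for i in(0,2)])
ey=ey*np.sign(ey@ey_)
C=S.mean(0);O=C-ex*.025
print('ex',ex,'ey',ey,'O',O)
for nm,A in(('T',T),('Tc',T.mean(0)[None]),('L',L),('bump',b)):
    print(nm,((A-O)@np.array([ex,ey]).T*1000).round(1).tolist())
tin=w(c,329,168,z=.055)[:2];print('tin',(tin-O)@np.array([ex,ey]).T)
E
```

```text
T [[ 0.6269  0.0534]
 [ 0.6743 -0.0461]
 [ 0.5745 -0.0913]
 [ 0.5282  0.0086]] [np.float64(0.1084), np.float64(0.1102), np.float64(0.1095), np.float64(0.1101)] [ 0.6009726  -0.01885524]
S [[0.6504 0.082 ]
 [0.5153 0.0236]
 [0.4373 0.2066]
 [0.5749 0.2611]] [np.float64(0.1944), np.float64(0.1473), np.float64(0.1989), np.float64(0.148)]
ang stand 112.96792276486173 tile 115.17140546413108
ang ey-90 -247.5037362805046
ledge ang [np.float64(112.76883784363876), np.float64(113.3086999190694)]
ex [-0.39021572  0.92072346] ey [-0.92072346 -0.39021572] O [0.55423309 0.12031253]
T [[-90.0, -40.8], [-200.1, -45.6], [-202.7, 63.9], [-92.7, 67.6]]
Tc [[-146.4, 11.3]]
L [[106.8, -74.3], [-62.0, -73.7], [106.9, -67.0], [-63.3, -68.0]]
bump [[80.4, -39.5], [78.9, 30.9], [73.8, -39.6], [72.9, 30.4]]
tin [-0.15179633 -0.11915437]
```

Emit:
servo_tool(
  rows=[
    [17.6,-29.7,-5,0,0,-2],
    [17.6,-29.7,-5,0,0,-2],
    [17.6,-29.7,-5,0,0,-2],
    [17.6,-29.7,-5,0,0,-2],
    [17.6,-29.7,-5,0,0,-2],
  ],
  fingers=50,
)

```text
clock: 0.52
tool_pos: [0.2832, 0.496, 0.2009]
orientation: [180.0, -0.0, -26.9]
force: [1.0, 0.2, 0.2]
opening: 0.0597
```

Emit:
servo_tool(
  rows=[
    [17.6,-29.7,-5,0,0,-2],
    [17.6,-29.7,-5,0,0,-2],
    [17.6,-29.7,-5,0,0,-2],
    [17.6,-29.7,-5,0,0,-2],
    [17.6,-29.7,-5,0,0,-2],
  ],
)

```text
clock: 0.93
tool_pos: [0.3712, 0.3475, 0.1762]
orientation: [180.0, 0.0, -36.9]
force: [0.8, 1.1, 0.2]
opening: 0.05
```

Emit:
servo_tool(
  rows=[
    [17.6,-29.7,-5,0,0,-2],
    [17.6,-29.7,-5,0,0,-2],
    [17.6,-29.7,-5,0,0,-2],
    [17.6,-29.7,-5,0,0,-2],
    [17.6,-29.7,-5,0,0,-2],
  ],
)

```text
clock: 1.35
tool_pos: [0.4592, 0.1991, 0.1513]
orientation: [180.0, 0.0, -46.9]
force: [0.2, 0.9, 0.2]
opening: 0.0503
```

Emit:
servo_tool(
  rows=[
    [17.6,-29.7,-5,0,0,-2],
    [17.6,-29.7,-5,0,0,-2],
    [17.6,-29.7,-5,0,0,-2],
    [17.6,-29.7,-5,0,0,-2],
    [17.6,-29.7,-5,0,0,-2],
  ],
)

```text
clock: 1.77
tool_pos: [0.5473, 0.0506, 0.1262]
orientation: [180.0, 0.0, -56.9]
force: [-0.6, 1.5, 0.1]
opening: 0.0501
```

Emit:
servo_tool(
  rows=[
    [17.6,-29.7,-5,0,0,-2],
    [17.6,-29.7,-5,0,0,-2],
    [17.6,-29.7,-5,0,0,-2],
    [17.6,-29.7,-5,0,0,-2],
    [17.6,-29.7,-5,0,0,-2],
  ],
)

```text
clock: 2.18
tool_pos: [0.6352, -0.098, 0.1008]
orientation: [180.0, 0.0, -66.9]
force: [0.8, 0.3, -0.7]
opening: 0.0501
```

Emit:
servo_tool(
  rows=[
    [0,0,0,0,0,0],
    [0,0,0,0,0,0],
  ],
)

```text
clock: 2.35
tool_pos: [0.6346, -0.0982, 0.1]
orientation: [179.9, 0.0, -67.0]
force: [0.2, 1.0, 0.0]
opening: 0.05
```

```bash
python3 - <<'E'
from h import *
o=ctrl.get_obs(); print({k:np.round(o[k],4) for k in('clock','joint_pos','tool_pos','orientation','force')})
c,p,d=snap('wrist','w1')
R=fix(c)['rotation'];print(fix(c))
ex=np.array([-.3902,.9207]);ey=np.array([-.9207,-.3902]);O=np.array([.5542,.1203])
print((o['tool_pos'][:2]-O)@np.array([ex,ey]).T*1000)
E
```

```text
{'clock': np.float64(2.35), 'joint_pos': array([ 8.58090e+00,  2.33985e+01, -1.26546e+01, -9.60000e-03,
       -5.40786e+01,  1.44633e+01]), 'tool_pos': array([ 0.6346, -0.0982,  0.1   ]), 'orientation': array([ 1.798744e+02,  4.040000e-02, -6.696150e+01]), 'force': array([0.2107, 0.9814, 0.0365])}
{'fx': array(410.08653886), 'fy': array(410.08653886), 'cx': array(322.33239612), 'cy': array(233.89679177), 'origin': array([ 0.66719772, -0.17331464,  0.25825613]), 'rotation': array([[-0.91990123,  0.37363214,  0.11908292],
       [-0.39214828, -0.8773899 , -0.27641759],
       [ 0.00120366, -0.30097504,  0.95363126]])}
[-232.50412257   11.23960003]
```

View pics/w1.png

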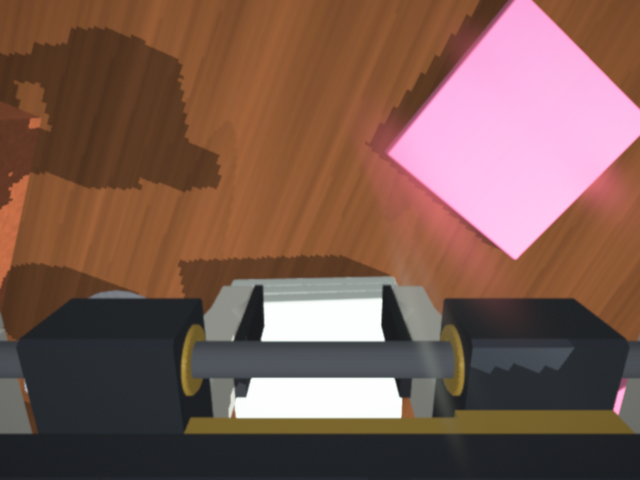

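```bash
python3 - <<'E'
from h import *
c=load('w1')
ex=np.array([-.3902,.9207]);ey=np.array([-.9207,-.3902]);O=np.array([.5542,.1203])
for u,v in((232,283),(395,278),(232,290),(395,286),(245,291),(390,287)):
  for z in(.036,.024):
    P=w(c,u,v,z=z)[:2]; print(u,v,z,((P-O)@np.array([ex,ey]).T*1000).round(1), c['d'][v,u], w(c,u,v,c['d'][v,u])[2].round(4))
c['d']
p=c['p'][255:310,160:460,::-1]
print(px(c,[.6346,-.0982,.1]))
cv2.imwrite('pics/w1c.png',cv2.resize(p,None,fx=2.6,fy=6,interpolation=cv2.INTER_CUBIC))
E
```

```text
232 283 0.036 [-213.8  -42.3] 0.27343938 0.0073
232 283 0.024 [-208.4  -45.2] 0.27343938 0.0073
395 278 0.036 [-217.1   53.8] 0.28091437 -0.0005
395 278 0.024 [-211.9   56.1] 0.28091437 -0.0005
232 290 0.036 [-209.3  -42.6] 0.16351534 0.109
232 290 0.024 [-203.6  -45.5] 0.16351534 0.109
395 286 0.036 [-212.   54.] 0.16828807 0.1042
395 286 0.024 [-206.5   56.4] 0.16828807 0.1042
245 291 0.036 [-208.6  -34.9] 0.16294844 0.1097
245 291 0.024 [-202.9  -37.4] 0.16294844 0.1097
390 287 0.036 [-211.3   51.1] 0.17014803 0.1027
390 287 0.024 [-205.8   53.3] 0.17014803 0.1027
(np.float64(323.12686850201527), np.float64(305.0306469205619))
```

View pics/w1c.png

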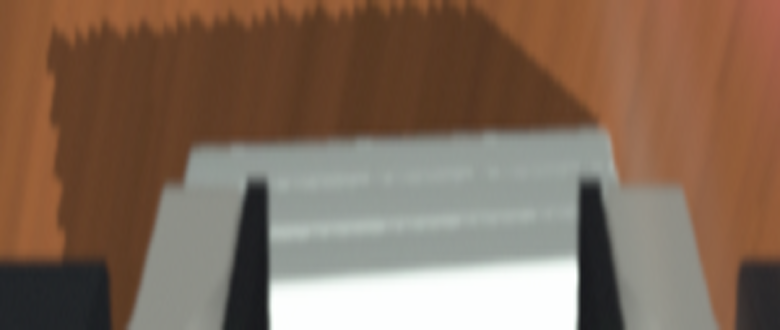

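Emit:
servo_tool(
  rows=[
    [0,0,-20,0,0,0],
    [0,0,-20,0,0,0],
    [0,0,-18,0,0,0],
    [0,0,-10,0,0,0],
    [0,0,-4,0,0,0],
  ],
)

```text
clock: 2.82
tool_pos: [0.6335, -0.0953, 0.0281]
orientation: [179.9, 0.1, -66.7]
force: [-0.1, 0.0, 0.7]
opening: 0.0502
```

Emit:
servo_tool(
  rows=[
    [-1.56,3.68,0,0,0,0],
    [-1.17,2.76,0,0,0,0],
    [-0.78,1.84,0,0,0,0],
    [-0.39,0.92,0,0,0,0],
    [-0.39,0.92,0,0,0,0],
  ],
)

```text
clock: 3.23
tool_pos: [0.631, -0.0857, 0.0305]
orientation: [-179.9, -0.0, -66.8]
force: [-0.1, 0.3, 0.1]
opening: 0.0501
```

Emit:
servo_tool(
  rows=[
    [-0.39,0.92,0,0,0,0],
    [-0.39,0.92,0,0,0,0],
    [-0.39,0.92,0,0,0,0],
    [-0.39,0.92,0,0,0,0],
    [-0.39,0.92,0,0,0,0],
  ],
)

```text
clock: 3.65
tool_pos: [0.6286, -0.0816, 0.0296]
orientation: [180.0, -0.0, -66.8]
force: [1.6, -1.4, 0.2]
opening: 0.0499
```

Emit:
servo_tool(
  rows=[
    [-0.39,0.92,0,0,0,0],
    [-0.39,0.92,0,0,0,0],
    [-0.39,0.92,0,0,0,0],
    [-0.39,0.92,0,0,0,0],
    [-0.39,0.92,0,0,0,0],
  ],
)

```text
clock: 4.07
tool_pos: [0.6266, -0.077, 0.0295]
orientation: [180.0, -0.0, -66.8]
force: [0.0, -1.3, 0.3]
opening: 0.0501
```

Emit:
servo_tool(
  rows=[
    [-0.59,1.38,-0.3,0,0,0],
    [-0.78,1.84,-0.3,0,0,0],
    [-0.98,2.3,-0.3,0,0,0],
    [-1.17,2.76,0,0,0,0],
    [-1.17,2.76,0,0,0,0],
  ],
)

```text
clock: 4.48
tool_pos: [0.6225, -0.0657, 0.0291]
orientation: [-179.9, -0.0, -66.8]
force: [1.9, -2.9, 3.3]
opening: 0.0501
```

Emit:
servo_tool(
  rows=[
    [-1.17,2.76,0,0,0,0],
    [-1.17,2.76,0,0,0,0],
    [-1.17,2.76,0,0,0,0],
    [-1.17,2.76,0,0,0,0],
    [-1.17,2.76,0,0,0,0],
  ],
)

```text
clock: 4.9
tool_pos: [0.616, -0.0518, 0.0287]
orientation: [-180.0, -0.0, -66.8]
force: [1.8, -3.6, 3.0]
opening: 0.0502
```

Emit:
servo_tool(
  rows=[
    [-1.17,2.76,0,0,0,0],
    [-1.17,2.76,0,0,0,0],
    [-1.17,2.76,0,0,0,0],
    [-1.17,2.76,0,0,0,0],
    [-1.17,2.76,0,0,0,0],
  ],
)

```text
clock: 5.32
tool_pos: [0.6101, -0.0381, 0.0287]
orientation: [180.0, -0.0, -66.8]
force: [1.3, -4.1, 3.4]
opening: 0.0499
```

```bash
python3 - <<'E'
from h import *
o=ctrl.get_obs(); print({k:np.round(o[k],4) for k in('clock','tool_pos','orientation','force')})
c,p,d=snap('top','t2')
cv2.imwrite('pics/t2c.png',cv2.resize(p[145:295,220:400,::-1],(720,600),interpolation=cv2.INTER_CUBIC))
E
```

```text
{'clock': np.float64(5.3167), 'tool_pos': array([ 0.6101, -0.0381,  0.0287]), 'orientation': array([ 1.799959e+02, -2.000000e-04, -6.677730e+01]), 'force': array([ 1.3047, -4.1075,  3.4147])}
```

View pics/t2c.png

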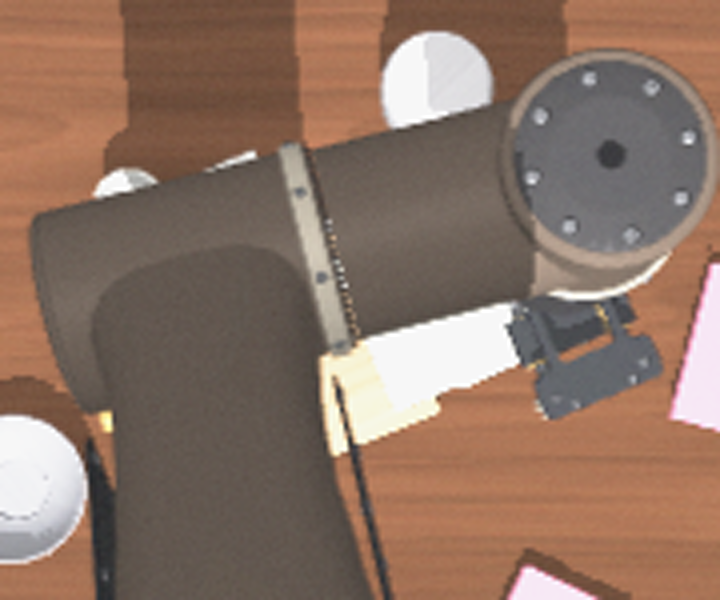

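Emit:
servo_tool(
  rows=[
    [-1.17,2.76,0.4,0,0,0],
    [-1.17,2.76,0.4,0,0,0],
    [-1.17,2.76,0,0,0,0],
    [-1.17,2.76,0,0,0,0],
    [-1.17,2.76,0,0,0,0],
  ],
)

```text
clock: 5.78
tool_pos: [0.6041, -0.0242, 0.0293]
orientation: [180.0, 0.0, -66.8]
force: [1.6, -2.7, 1.2]
opening: 0.0498
```

Emit:
servo_tool(
  rows=[
    [-1.17,2.76,0,0,0,0],
    [-1.17,2.76,0,0,0,0],
    [-1.17,2.76,0,0,0,0],
    [-1.17,2.76,0,0,0,0],
    [-1.17,2.76,0,0,0,0],
  ],
)

```text
clock: 6.2
tool_pos: [0.5982, -0.0104, 0.0293]
orientation: [180.0, 0.0, -66.8]
force: [0.3, -1.4, -0.8]
opening: 0.0501
```

Emit:
servo_tool(
  rows=[
    [-1.17,2.76,0,0,0,0],
    [-1.17,2.76,0,0,0,0],
    [-1.17,2.76,0,0,0,0],
    [-1.17,2.76,0,0,0,0],
    [-1.17,2.76,0,0,0,0],
  ],
)

```text
clock: 6.62
tool_pos: [0.5925, 0.0034, 0.0294]
orientation: [180.0, 0.0, -66.8]
force: [1.0, -0.6, -1.2]
opening: 0.0498
```

Emit:
servo_tool(
  rows=[
    [-1.17,2.76,0,0,0,0],
    [-1.17,2.76,0,0,0,0],
    [-1.17,2.76,0,0,0,0],
    [-1.17,2.76,0,0,0,0],
    [-1.17,2.76,0,0,0,0],
  ],
)

```text
clock: 7.03
tool_pos: [0.5868, 0.0172, 0.0295]
orientation: [-180.0, 0.0, -66.8]
force: [0.4, -1.6, -0.9]
opening: 0.05
```

Emit:
servo_tool(
  rows=[
    [-1.17,2.76,0,0,0,0],
    [-1.17,2.76,0,0,0,0],
    [-1.17,2.76,0,0,0,0],
    [-1.17,2.76,0,0,0,0],
    [-1.17,2.76,0,0,0,0],
  ],
)

```text
clock: 7.45
tool_pos: [0.581, 0.031, 0.0295]
orientation: [-180.0, -0.0, -66.8]
force: [0.6, -2.1, -0.5]
opening: 0.0499
```

Emit:
servo_tool(
  rows=[
    [-1.17,2.76,0,0,0,0],
    [-1.17,2.76,0,0,0,0],
    [-1.17,2.76,0,0,0,0],
    [-1.17,2.76,0,0,0,0],
    [-1.17,2.76,0,0,0,0],
  ],
)

```text
clock: 7.87
tool_pos: [0.575, 0.0448, 0.0295]
orientation: [-180.0, -0.0, -66.8]
force: [0.5, -0.6, -0.7]
opening: 0.0503
```

Emit:
servo_tool(
  rows=[
    [-0.39,0.92,0,0,0,0],
    [0,0,0,0,0,0],
    [1.17,-2.76,0,0,0,0],
    [3.9,-9.2,0,0,0,0],
    [3.9,-9.2,10,0,0,0],
  ],
)

```text
clock: 8.28
tool_pos: [0.5828, 0.0236, 0.038]
orientation: [179.8, 0.0, -66.7]
force: [-0.2, -0.3, 1.0]
opening: 0.05
```

Emit:
servo_tool(
  rows=[
    [3.9,-9.2,30,0,0,0],
    [0,0,35,0,0,0],
    [0,0,35,0,0,0],
    [0,0,0,0,0,0],
    [0,0,0,0,0,0],
  ],
)

```text
clock: 8.7
tool_pos: [0.5894, 0.0147, 0.1421]
orientation: [-179.7, -0.0, -66.8]
force: [-0.2, 0.7, -1.7]
opening: 0.05
```

```bash
python3 - <<'E'
from h import *
o=ctrl.get_obs(); print({k:np.round(o[k],4) for k in('clock','joint_pos','tool_pos','orientation','force')})
c,p,d=snap('top','t3')
c,p2,d=snap('side','s3')
a=cv2.resize(p[160:280,230:370],(700,600))
b=cv2.resize(p2[180:280,240:400],(800,500),interpolation=cv2.INTER_CUBIC)
cv2.imwrite('pics/s3c.png',b[:,:,::-1])
E
```

```text
{'clock': np.float64(8.7), 'joint_pos': array([ 2.04232e+01,  1.63138e+01, -1.72188e+01,  1.08000e-02,
       -5.61632e+01,  2.76520e+00]), 'tool_pos': array([0.5894, 0.0147, 0.1421]), 'orientation': array([-1.796967e+02, -2.360000e-02, -6.680560e+01]), 'force': array([-0.2361,  0.6908, -1.7275])}
```

View pics/s3c.png

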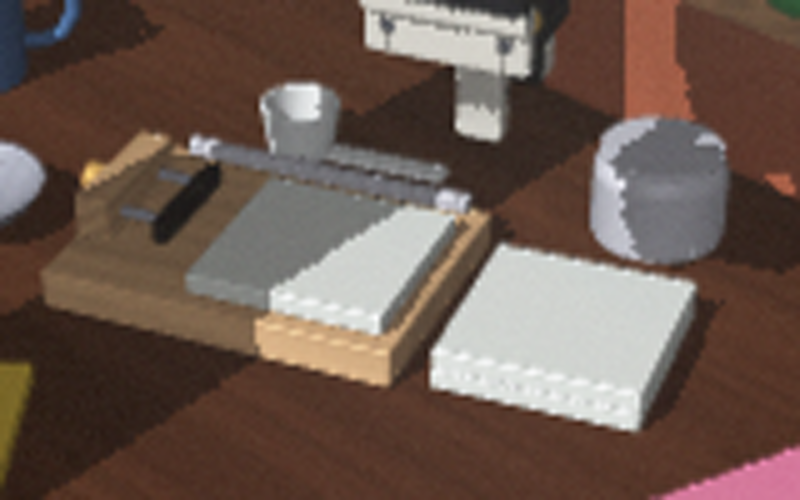

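```bash
python3 - <<'E'
from h import *
ex=np.array([-.3902,.9207]);ey=np.array([-.9207,-.3902]);O=np.array([.5542,.1203])
S=lambda P:((P-O)@np.array([ex,ey]).T*1000).round(1)
c=load('s3')
for u,v in((190,277),(381,318),(455,222),(285,182)):
    print(S(w(c,240+(u+.5)/5-.5,180+(v+.5)/5-.5,z=.0345)[:2]))
print('stack top');
for u,v in((432,352),(641,398),(695,287),(505,247)):
    print(S(w(c,240+(u+.5)/5-.5,180+(v+.5)/5-.5,z=.024)[:2]))
o=ctrl.get_obs();print(S(o['tool_pos'][:2]),S(np.array([.575,.0448])))
t=O+ex*-.013+ey*.105;print(t, (t-o['tool_pos'][:2])*1000)
E
```

```text
[37.4 63.3]
[-68.2  60.9]
[-69.9 -41.3]
[ 31.6 -44.8]
stack top
[-97.6  65. ]
[-206.4   62.9]
[-203.3  -44.8]
[-97.9 -43.8]
[-110.4   10.8] [-77.6  10.3]
[0.4625991 0.0673599] [-124.7322138    52.87358326]
```

Emit:
servo_tool(
  rows=[
    [-9.6,4.1,-5,0,0,-6.94],
    [-9.6,4.1,-5,0,0,-6.94],
    [-9.6,4.1,-5,0,0,-6.94],
    [-9.6,4.1,-5,0,0,-6.94],
    [-9.6,4.1,-5,0,0,-6.94],
  ],
)

```text
clock: 9.22
tool_pos: [0.5383, 0.0351, 0.1126]
orientation: [179.9, -0.1, -101.8]
force: [-0.4, 1.2, -0.4]
opening: 0.0503
```

Emit:
servo_tool(
  rows=[
    [-9.6,4.1,-5,0,0,-6.94],
    [-9.6,4.1,-5,0,0,-6.94],
    [-9.6,4.1,-5,0,0,-6.94],
    [-9.6,4.1,-5,0,0,-6.94],
    [-9.6,4.1,-5,0,0,-6.94],
  ],
)

```text
clock: 9.63
tool_pos: [0.4902, 0.0556, 0.0878]
orientation: [179.9, -0.2, -136.5]
force: [-0.0, -0.5, 0.2]
opening: 0.0499
```

Emit:
servo_tool(
  rows=[
    [-9.6,4.1,-5,0,0,-6.94],
    [-9.6,4.1,-5,0,0,-6.94],
    [-9.6,4.1,-5,0,0,-6.94],
    [0,0,0,0,0,0],
    [0,0,0,0,0,0],
  ],
)

```text
clock: 10.05
tool_pos: [0.462, 0.068, 0.0735]
orientation: [-180.0, -0.1, -156.8]
force: [0.1, -0.5, 0.6]
opening: 0.0501
```

Emit:
servo_tool(
  rows=[
    [0,0,-15,0,0,0],
    [0,0,-15,0,0,0],
    [0,0,-10,0,0,0],
    [0,0,-4,0,0,0],
    [0,0,-1,0,0,0],
  ],
)

```text
clock: 10.47
tool_pos: [0.4627, 0.0678, 0.0286]
orientation: [-180.0, -0.1, -156.9]
force: [-0.0, 0.8, 0.0]
opening: 0.0501
```

Emit:
servo_tool(
  rows=[
    [5.52,2.34,0,0,0,0],
    [5.52,2.34,0,0,0,0],
    [4.6,1.95,0,0,0,0],
    [2.76,1.17,0,0,0,0],
    [0.92,0.39,0,0,0,0],
  ],
)

```text
clock: 10.88
tool_pos: [0.4832, 0.0771, 0.0298]
orientation: [180.0, 0.1, -157.0]
force: [0.7, 0.4, -0.3]
opening: 0.0501
```

Emit:
servo_tool(
  rows=[
    [0.92,0.39,0,0,0,0],
    [0.92,0.39,0,0,0,0],
    [0.92,0.39,0,0,0,0],
    [0.92,0.39,0,0,0,0],
    [0.92,0.39,0,0,0,0],
  ],
)

```text
clock: 11.3
tool_pos: [0.4867, 0.0785, 0.0295]
orientation: [-180.0, -0.0, -157.0]
force: [1.1, 0.2, -0.5]
opening: 0.0498
```

Emit:
servo_tool(
  rows=[
    [0.92,0.39,0,0,0,0],
    [0.92,0.39,0,0,0,0],
    [0.92,0.39,0,0,0,0],
    [0.92,0.39,0,0,0,0],
    [0.92,0.39,0,0,0,0],
  ],
)

```text
clock: 11.72
tool_pos: [0.4914, 0.0805, 0.0294]
orientation: [180.0, -0.0, -157.0]
force: [0.9, 0.6, 0.5]
opening: 0.0501
```

Emit:
servo_tool(
  rows=[
    [0.92,0.39,0,0,0,0],
    [0.92,0.39,0,0,0,0],
    [0.92,0.39,0,0,0,0],
    [0.92,0.39,0,0,0,0],
    [0.92,0.39,0,0,0,0],
  ],
)

```text
clock: 12.13
tool_pos: [0.4951, 0.0819, 0.0293]
orientation: [-180.0, -0.1, -157.0]
force: [-3.0, -1.5, 3.3]
opening: 0.0501
```

Emit:
servo_tool(
  rows=[
    [1.38,0.59,0.3,0,0,0],
    [1.38,0.59,0.3,0,0,0],
    [1.38,0.59,0,0,0,0],
    [1.38,0.59,0,0,0,0],
    [1.38,0.59,0,0,0,0],
  ],
)

```text
clock: 12.55
tool_pos: [0.503, 0.0854, 0.03]
orientation: [-180.0, -0.0, -157.0]
force: [-2.9, -0.7, 0.7]
opening: 0.0499
```

Emit:
servo_tool(
  rows=[
    [0.92,0.39,0,0,0,0],
    [0.92,0.39,0,0,0,0],
    [0.92,0.39,0,0,0,0],
    [0.46,0.2,0,0,0,0],
    [0.46,0.2,0,0,0,0],
  ],
)

```text
clock: 12.97
tool_pos: [0.5066, 0.0869, 0.03]
orientation: [180.0, -0.0, -157.0]
force: [-1.1, -0.0, 0.6]
opening: 0.05
```

Emit:
servo_tool(
  rows=[
    [0.46,0.2,0,0,0,0],
    [0.46,0.2,0,0,0,0],
    [0.46,0.2,0,0,0,0],
    [0.46,0.2,0,0,0,0],
    [0.46,0.2,0,0,0,0],
  ],
)

```text
clock: 13.38
tool_pos: [0.5089, 0.088, 0.0301]
orientation: [180.0, 0.0, -157.0]
force: [-2.5, -1.1, -0.3]
opening: 0.0496
```

Emit:
servo_tool(
  rows=[
    [0.37,0.16,0,0,0,0],
    [0.37,0.16,0,0,0,0],
    [0.37,0.16,0,0,0,0],
  ],
)

```text
clock: 13.63
tool_pos: [0.51, 0.0884, 0.03]
orientation: [-180.0, -0.0, -157.0]
force: [-0.8, -0.6, -1.7]
opening: 0.05
```

Emit:
servo_tool(
  rows=[
    [0.37,0.16,0,0,0,0],
    [0.37,0.16,0,0,0,0],
  ],
)

```text
clock: 13.8
tool_pos: [0.5107, 0.0887, 0.03]
orientation: [-180.0, -0.0, -157.0]
force: [-1.6, -0.7, 0.3]
opening: 0.0496
```

Emit:
servo_tool(
  rows=[
    [0.37,0.16,0,0,0,0],
    [0.37,0.16,0,0,0,0],
  ],
)

```text
clock: 13.97
tool_pos: [0.5115, 0.0891, 0.0301]
orientation: [180.0, -0.0, -157.0]
force: [-1.8, -0.7, -1.0]
opening: 0.0502
```

Emit:
servo_tool(
  rows=[
    [0.37,0.16,0,0,0,0],
    [0.37,0.16,0,0,0,0],
  ],
)

```text
clock: 14.13
tool_pos: [0.5122, 0.0893, 0.0301]
orientation: [-180.0, -0.0, -157.0]
force: [-1.8, -0.4, -0.6]
opening: 0.0498
```

Emit:
servo_tool(
  rows=[
    [0.37,0.16,0,0,0,0],
  ],
)

```text
clock: 14.22
tool_pos: [0.5122, 0.0894, 0.03]
orientation: [-180.0, -0.0, -157.0]
force: [-2.9, -1.0, 0.8]
opening: 0.05
```

Emit:
servo_tool(
  rows=[
    [0.37,0.16,0,0,0,0],
    [0.37,0.16,0,0,0,0],
  ],
)

```text
clock: 14.38
tool_pos: [0.5124, 0.0894, 0.0299]
orientation: [-180.0, -0.1, -157.0]
force: [-6.1, -0.8, 4.9]
opening: 0.05
```

Emit:
servo_tool(
  rows=[
    [0.37,0.16,0,0,0,0],
  ],
)

```text
clock: 14.47
tool_pos: [0.5124, 0.0894, 0.0299]
orientation: [-180.0, -0.1, -157.0]
force: [-7.9, -2.3, 4.9]
opening: 0.0498
```

Emit:
servo_tool(
  rows=[
    [0.37,0.16,0,0,0,0],
  ],
)

```text
clock: 14.55
tool_pos: [0.5124, 0.0894, 0.0298]
orientation: [-180.0, -0.2, -157.0]
force: [-8.8, -1.8, 6.9]
opening: 0.05
```

Emit:
servo_tool(
  rows=[
    [0,0,0,0,0,0],
    [0,0,0,0,0,0],
    [0,0,0,0,0,0],
    [0,0,0,0,0,0],
    [0,0,0,0,0,0],
  ],
)

```text
clock: 14.97
tool_pos: [0.5124, 0.0894, 0.0299]
orientation: [-180.0, -0.2, -157.0]
force: [-7.8, -1.3, 5.4]
opening: 0.0501
```

Emit:
servo_tool(
  rows=[
    [0,0,0,0,0,0],
    [0,0,0,0,0,0],
    [0,0,0,0,0,0],
    [0,0,0,0,0,0],
    [0,0,0,0,0,0],
  ],
)

```text
clock: 15.38
tool_pos: [0.5124, 0.0894, 0.0298]
orientation: [-180.0, -0.2, -157.0]
force: [-6.3, -0.9, 4.6]
opening: 0.0498
```

Emit:
servo_tool(
  rows=[
    [-0.92,-0.39,0,0,0,0],
    [-0.92,-0.39,0,0,0,0],
    [-4.6,-1.95,0,0,0,0],
    [-9.2,-3.9,0,0,0,0],
    [-9.2,-3.9,5,0,0,0],
  ],
)

```text
clock: 15.8
tool_pos: [0.4884, 0.0793, 0.0346]
orientation: [-180.0, -0.0, -157.0]
force: [-0.9, -0.4, -0.3]
opening: 0.0498
```

Emit:
servo_tool(
  rows=[
    [0,0,20,0,0,0],
    [0,0,30,0,0,0],
    [0,0,20,0,0,0],
    [0,0,0,0,0,0],
    [0,0,0,0,0,0],
  ],
)

```text
clock: 16.22
tool_pos: [0.4895, 0.08, 0.1068]
orientation: [180.0, 0.2, -157.0]
force: [-0.7, -0.2, 0.1]
opening: 0.0502
```

```bash
python3 - <<'E'
from h import *
ex=np.array([-.3902,.9207]);ey=np.array([-.9207,-.3902]);O=np.array([.5542,.1203])
o=ctrl.get_obs(); print({k:np.round(o[k],4) for k in('clock','joint_pos','tool_pos','orientation','force')})
for X in(-100,-95):
  t=O+ex*X/1000+ey*-.009;print(t, (t-o['tool_pos'][:2])*1000)
c,p2,d=snap('side','s4')
b=cv2.resize(p2[180:280,240:400],(800,500),interpolation=cv2.INTER_CUBIC)
cv2.imwrite('pics/s4c.png',b[:,:,::-1])
E
```

```text
{'clock': np.float64(16.2167), 'joint_pos': array([ 3.20265e+01,  1.02934e+01, -3.09968e+01, -1.50000e-03,
       -4.84733e+01, -9.90195e+01]), 'tool_pos': array([0.4895, 0.08  , 0.1068]), 'orientation': array([ 179.9619,    0.2334, -156.994 ]), 'force': array([-0.7448, -0.1976,  0.056 ])}
[0.6015063 0.0317418] [112.01577678 -48.21728944]
[0.5995553 0.0363453] [110.06477678 -43.61378944]
```

View pics/s4c.png

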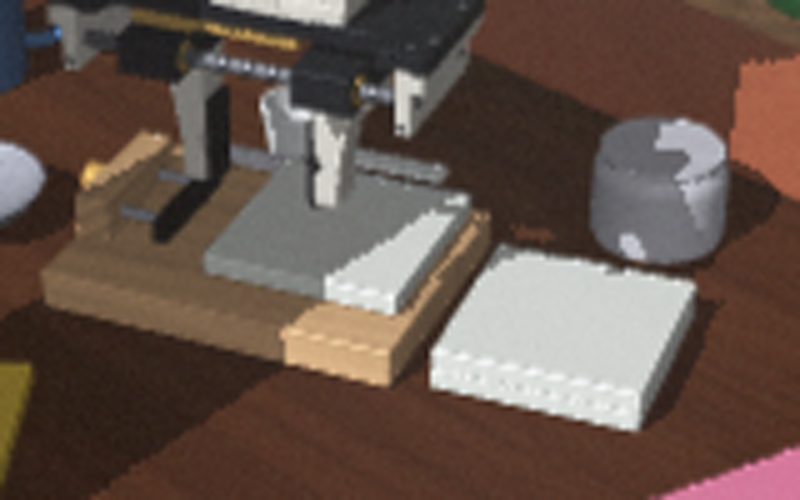

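Emit:
servo_tool(
  rows=[
    [8.6,-3.7,0,0,0,6.92],
    [8.6,-3.7,0,0,0,6.92],
    [8.6,-3.7,0,0,0,6.92],
    [8.6,-3.7,0,0,0,6.92],
    [8.6,-3.7,0,0,0,6.92],
  ],
)

```text
clock: 16.68
tool_pos: [0.5315, 0.0606, 0.1039]
orientation: [179.9, -0.1, -122.1]
force: [-0.2, 0.3, 1.4]
opening: 0.0504
```

Emit:
servo_tool(
  rows=[
    [8.6,-3.7,0,0,0,6.92],
    [8.6,-3.7,0,0,0,6.92],
    [8.6,-3.7,0,0,0,6.92],
    [8.6,-3.7,0,0,0,6.92],
    [8.6,-3.7,0,0,0,6.92],
  ],
)

```text
clock: 17.1
tool_pos: [0.5745, 0.0421, 0.1037]
orientation: [179.9, -0.0, -87.5]
force: [0.4, -0.0, -0.0]
opening: 0.0503
```

Emit:
servo_tool(
  rows=[
    [8.6,-3.7,0,0,0,6.92],
    [8.6,-3.7,0,0,0,6.92],
    [8.6,-3.7,0,0,0,6.92],
    [0,0,0,0,0,0],
    [0,0,0,0,0,0],
  ],
)

```text
clock: 17.52
tool_pos: [0.6001, 0.0311, 0.1037]
orientation: [179.9, 0.0, -67.2]
force: [-0.3, -0.2, 0.5]
opening: 0.0501
```

Emit:
servo_tool(
  rows=[
    [0,0,-20,0,0,0.1],
    [0,0,-25,0,0,0.1],
    [0,0,-18,0,0,0],
    [0,0,-9,0,0,0],
    [0,0,-2,0,0,0],
  ],
)

```text
clock: 17.93
tool_pos: [0.599, 0.0312, 0.0289]
orientation: [179.8, 0.0, -67.0]
force: [-0.1, -0.4, -0.3]
opening: 0.0501
```

Emit:
servo_tool(
  rows=[
    [-1.17,2.76,0,0,0,0],
    [-1.17,2.76,0,0,0,0],
    [-1.17,2.76,0,0,0,0],
    [-0.78,1.84,0,0,0,0],
    [-0.39,0.92,0,0,0,0],
  ],
)

```text
clock: 18.35
tool_pos: [0.5966, 0.0432, 0.032]
orientation: [-179.9, -0.0, -66.8]
force: [0.5, -0.5, -0.1]
opening: 0.0501
```

Emit:
servo_tool(
  rows=[
    [-0.39,0.92,0,0,0,0],
    [-0.39,0.92,0,0,0,0],
    [-0.39,0.92,0,0,0,0],
    [-0.39,0.92,0,0,0,0],
    [-0.39,0.92,0,0,0,0],
  ],
)

```text
clock: 18.77
tool_pos: [0.5943, 0.0472, 0.0311]
orientation: [-180.0, -0.0, -66.8]
force: [0.0, -0.4, 0.0]
opening: 0.0497
```

Emit:
servo_tool(
  rows=[
    [-0.39,0.92,0,0,0,0],
    [-0.39,0.92,0,0,0,0],
    [-0.39,0.92,0,0,0,0],
    [-0.39,0.92,0,0,0,0],
    [-0.39,0.92,0,0,0,0],
  ],
)

```text
clock: 19.18
tool_pos: [0.5923, 0.0518, 0.031]
orientation: [180.0, -0.0, -66.8]
force: [0.2, -0.2, 0.1]
opening: 0.0503
```

Emit:
servo_tool(
  rows=[
    [-0.39,0.92,0,0,0,0],
    [-0.39,0.92,0,0,0,0],
    [-0.39,0.92,0,0,0,0],
    [-0.39,0.92,0,0,0,0],
    [-0.39,0.92,0,0,0,0],
  ],
)

```text
clock: 19.6
tool_pos: [0.5904, 0.0563, 0.031]
orientation: [180.0, -0.0, -66.8]
force: [0.4, -1.7, -0.3]
opening: 0.0496
```

Emit:
servo_tool(
  rows=[
    [1.17,-2.76,0,0,0,-0.2],
    [0,0,-2.5,0,0,0],
    [0,0,0,0,0,0],
    [-0.78,1.84,0,0,0,0],
    [-0.39,0.92,0,0,0,0],
  ],
)

```text
clock: 20.02
tool_pos: [0.5903, 0.0563, 0.0284]
orientation: [180.0, -0.0, -67.0]
force: [1.0, -1.1, -0.5]
opening: 0.0501
```

Emit:
servo_tool(
  rows=[
    [-0.39,0.92,0,0,0,0],
    [-0.59,1.38,0,0,0,0],
    [-0.59,1.38,0,0,0,0],
    [-0.59,1.38,0,0,0,0],
    [-0.59,1.38,0,0,0,0],
  ],
)

```text
clock: 20.43
tool_pos: [0.5876, 0.063, 0.0286]
orientation: [180.0, -0.0, -67.0]
force: [0.9, -1.2, -1.2]
opening: 0.0498
```

Emit:
servo_tool(
  rows=[
    [-0.39,0.92,0,0,0,0],
    [-0.39,0.92,0,0,0,0],
    [-0.39,0.92,0,0,0,0],
    [-0.39,0.92,0,0,0,0],
    [-0.39,0.92,0,0,0,0],
  ],
)

```text
clock: 20.85
tool_pos: [0.5858, 0.0675, 0.0286]
orientation: [-180.0, -0.0, -67.0]
force: [0.8, -1.4, -1.2]
opening: 0.0499
```

Emit:
servo_tool(
  rows=[
    [-0.39,0.92,0,0,0,0],
    [-0.39,0.92,0,0,0,0],
    [-0.39,0.92,0,0,0,0],
    [-0.39,0.92,0,0,0,0],
    [-0.39,0.92,0,0,0,0],
  ],
)

```text
clock: 21.27
tool_pos: [0.5838, 0.0721, 0.0286]
orientation: [180.0, -0.0, -67.0]
force: [0.7, -1.1, -0.1]
opening: 0.0501
```

Emit:
servo_tool(
  rows=[
    [-0.2,0.46,0,0,0,0],
    [-0.2,0.46,0,0,0,0],
    [-0.2,0.46,0,0,0,0],
    [-0.2,0.46,0,0,0,0],
  ],
)

```text
clock: 21.6
tool_pos: [0.583, 0.0739, 0.0285]
orientation: [180.0, -0.0, -67.0]
force: [-0.3, -1.6, -1.4]
opening: 0.05
```

Emit:
servo_tool(
  rows=[
    [-0.2,0.46,0,0,0,0],
    [-0.2,0.46,0,0,0,0],
    [-0.2,0.46,0,0,0,0],
    [-0.2,0.46,0,0,0,0],
  ],
)

```text
clock: 21.93
tool_pos: [0.5822, 0.0757, 0.0286]
orientation: [-180.0, -0.0, -67.0]
force: [0.9, -0.9, -0.7]
opening: 0.0499
```

Emit:
servo_tool(
  rows=[
    [-0.2,0.46,0,0,0,0],
    [-0.2,0.46,0,0,0,0],
    [-0.2,0.46,0,0,0,0],
  ],
)

```text
clock: 22.18
tool_pos: [0.5816, 0.0771, 0.0286]
orientation: [-180.0, -0.0, -67.0]
force: [0.0, -0.8, -0.3]
opening: 0.0499
```

Emit:
servo_tool(
  rows=[
    [-0.2,0.46,0,0,0,0],
    [-0.2,0.46,0,0,0,0],
    [-0.2,0.46,0,0,0,0],
  ],
)

```text
clock: 22.43
tool_pos: [0.581, 0.0785, 0.0285]
orientation: [180.0, -0.0, -67.0]
force: [0.9, -1.3, -1.0]
opening: 0.0501
```

Emit:
servo_tool(
  rows=[
    [-0.2,0.46,0,0,0,0],
    [-0.2,0.46,0,0,0,0],
    [-0.2,0.46,0,0,0,0],
  ],
)

```text
clock: 22.68
tool_pos: [0.5805, 0.0788, 0.0286]
orientation: [180.0, -0.1, -67.0]
force: [3.7, -10.4, -1.3]
opening: 0.0499
```

Emit:
servo_tool(
  rows=[
    [-0.2,0.46,0,0,0,0],
    [-0.2,0.46,0,0,0,0],
  ],
)

```text
clock: 22.85
tool_pos: [0.5804, 0.079, 0.0288]
orientation: [180.0, -0.1, -67.0]
force: [6.3, -14.0, -0.8]
opening: 0.0503
```

Emit:
servo_tool(
  rows=[
    [0.27,-0.64,0,0,0,0],
    [0,0,0,0,0,0],
    [0,0,0,0,0,0],
    [0,0,0,0,0,0],
    [0,0,0,0,0,0],
  ],
)

```text
clock: 23.27
tool_pos: [0.5804, 0.0788, 0.0286]
orientation: [180.0, -0.1, -67.1]
force: [2.8, -9.0, -0.3]
opening: 0.05
```

Emit:
servo_tool(
  rows=[
    [0,0,0,0,0,0],
    [0,0,0,0,0,0],
    [0,0,0,0,0,0],
    [0,0,0,0,0,0],
    [0,0,0,0,0,0],
  ],
)

```text
clock: 23.68
tool_pos: [0.5805, 0.0788, 0.0287]
orientation: [180.0, -0.1, -67.1]
force: [3.8, -8.8, -1.4]
opening: 0.0502
```

Emit:
servo_tool(
  rows=[
    [0.39,-0.92,0,0,0,0],
    [0.39,-0.92,0,0,0,0],
    [1.95,-4.6,0,0,0,0],
    [3.9,-9.2,0,0,0,0],
    [3.9,-9.2,5,0,0,0],
  ],
)

```text
clock: 24.1
tool_pos: [0.5906, 0.0548, 0.033]
orientation: [179.9, 0.0, -67.0]
force: [-0.1, 0.6, -0.6]
opening: 0.0501
```

Emit:
servo_tool(
  rows=[
    [0,0,20,0,0,0],
    [0,0,35,0,0,0],
    [0,0,40,0,0,0],
    [7,-17,35,0,0,0],
    [7,-17,35,0,0,0],
  ],
)

```text
clock: 24.52
tool_pos: [0.605, 0.0206, 0.2014]
orientation: [-179.9, -0.0, -67.0]
force: [1.9, -0.4, -0.8]
opening: 0.0498
```

Emit:
servo_tool(
  rows=[
    [10,-25,20,0,0,0],
    [10,-25,0,0,0,0],
    [10,-25,0,0,0,0],
    [0,0,0,0,0,0],
    [0,0,0,0,0,0],
  ],
)

```text
clock: 24.93
tool_pos: [0.635, -0.0559, 0.2187]
orientation: [180.0, 0.0, -67.2]
force: [0.2, 0.1, 0.3]
opening: 0.0499
```

```bash
python3 - <<'E'
from h import *
o=ctrl.get_obs(); print({k:np.round(o[k],4) for k in('clock','tool_pos','force')})
c,p2,d=snap('side','s5')
b=cv2.resize(p2[180:280,240:400],(800,500),interpolation=cv2.INTER_CUBIC)
cv2.imwrite('pics/s5c.png',b[:,:,::-1])
E
```

```text
{'clock': np.float64(24.9333), 'tool_pos': array([ 0.635 , -0.0559,  0.2187]), 'force': array([0.2074, 0.1297, 0.2889])}
```

View pics/s5c.png

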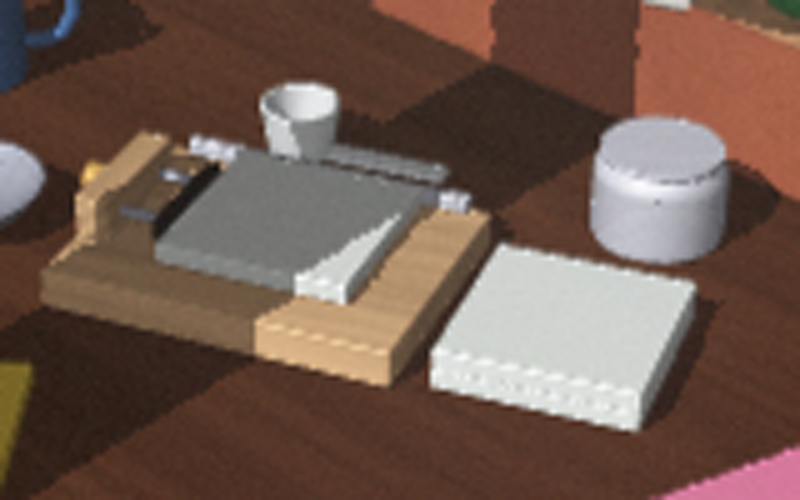

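Emit:
servo_tool(
  rows=[
    [-5,-40,0,0,0,0],
    [-5,-40,0,0,0,0],
    [-5,-40,0,0,0,0],
    [-5,-40,0,0,0,0],
    [-5,-40,0,0,0,0],
  ],
)

```text
clock: 25.4
tool_pos: [0.6094, -0.2545, 0.2189]
orientation: [-180.0, -0.0, -66.9]
force: [1.7, -0.4, -0.4]
opening: 0.0499
```

Emit:
servo_tool(
  rows=[
    [-10,-40,0,0,0,0],
    [-10,-40,0,0,0,0],
    [-10,-40,0,0,0,0],
    [0,0,0,0,0,0],
    [0,0,0,0,0,0],
  ],
)

```text
clock: 25.82
tool_pos: [0.5787, -0.3754, 0.2182]
orientation: [180.0, 0.0, -67.2]
force: [-0.1, 1.1, 0.1]
opening: 0.0502
```

```bash
python3 - <<'E'
from h import *
c,p,d=snap('top','t6')
cv2.imwrite('pics/t6c.png',cv2.resize(p[180:280,225:345,::-1],(720,600),interpolation=cv2.INTER_CUBIC))
a=load('top')['p'].astype(int);q=np.abs(a-p).max(2)
ex=np.array([-.3902,.9207]);ey=np.array([-.9207,-.3902]);O=np.array([.5542,.1203])
# white edges of tiles: sub-pixel by minAreaRect of bright neutral pixels
h=cv2.cvtColor(p,cv2.COLOR_RGB2HSV)
for nm,m in(('all',((h[...,1]<25)&(h[...,2]>110)).astype(np.uint8)),):
    n,l,s,_=cv2.connectedComponentsWithStats(m,connectivity=4)
    for i in range(1,n):
        if 700<s[i,4]<4000:
            r=cv2.minAreaRect(np.argwhere(l==i)[:,::-1].astype(np.float32)); x,y=r[0]
            b=np.array([w(c,*k,z=.03)[:2] for k in cv2.boxPoints(r)])
            print(s[i],r,((b-O)@np.array([ex,ey]).T*1000).round(1).tolist())
E
```

```text
[429  96  54  50 774] ((451.18914794921875, 116.80317687988281), (28.945831298828125, 60.282997131347656), 55.17551040649414) [[-428.2, -147.0], [-591.7, -183.0], [-606.9, -104.8], [-443.9, -69.4]]
[484  97  43  29 797] ((506.9499816894531, 108.14999389648438), (40.47715377807617, 25.61444854736328), 18.43494987487793) [[-603.0, -99.2], [-650.8, -152.7], [-733.7, -79.5], [-685.7, -26.3]]
[ 95 175  39  57 868] ((114.08697509765625, 202.84730529785156), (37.2989501953125, 55.62709045410156), 1.3639276027679443) [[492.4, -210.0], [434.6, -349.5], [342.4, -308.5], [400.9, -169.3]]
[ 319  189   53   53 1653] ((344.86175537109375, 215.13720703125), (40.44371795654297, 41.218849182128906), 65.77225494384766) [[-87.3, -42.0], [-199.0, -45.4], [-201.4, 64.2], [-90.1, 67.3]]
[ 247  199   66   58 1881] ((283.5106506347656, 229.8592987060547), (43.9634895324707, 63.14754867553711), 67.7509765625) [[108.4, -75.6], [-61.9, -75.0], [-61.0, 44.1], [108.6, 43.1]]
[ 551  211   55   43 1164] ((578.0, 232.0), (54.0, 42.0), 0.0) [[-617.4, 319.2], [-663.9, 215.4], [-799.2, 271.8], [-752.0, 375.3]]
[ 389  212   40   46 1015] ((410.4756164550781, 234.68768310546875), (36.078399658203125, 39.183067321777344), 15.52410888671875) [[-216.0, 139.4], [-282.2, 56.3], [-358.6, 116.6], [-292.1, 199.2]]
[ 205  249   37   37 1059] ((223.0, 267.0), (36.0, 36.0), 90.0) [[237.9, -49.2], [148.8, -12.0], [185.1, 77.3], [273.9, 40.3]]
[ 342  287   46   52 1155] ((361.0024108886719, 312.5948791503906), (39.783599853515625, 38.878143310546875), 25.114835739135742) [[-8.7, 264.0], [-85.7, 194.8], [-157.1, 273.4], [-80.0, 342.2]]
```

View pics/t6c.png

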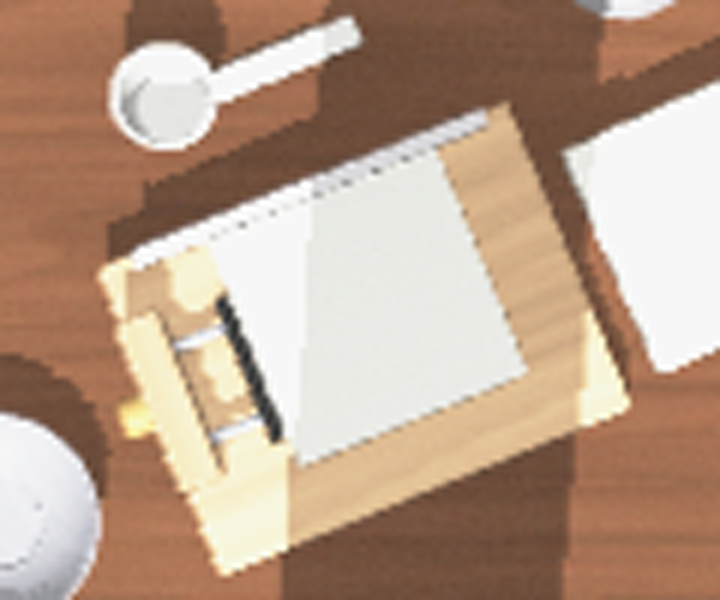

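```bash
python3 -c "
from h import *
print(ctrl.close_job())"
```

```text
the job is handed in; nothing more can be done
None
```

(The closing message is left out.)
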